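# Rock test of a stand base on the granite plate

### The arm

A 6-joint arm with a two-finger parallel gripper is mounted at the origin on the work surface. World frame = base frame: x ahead of the robot, y to its left, z up, the work surface at z = 0. Lengths are in m, angles in rad, forces in N, time in s.
With the tool pointing down it reaches from about 0.375 to 0.975 m from the base axis. Payload 3.8 kg.
Tool frame: the origin (TCP) lies between the finger pads; the fingertips stand 25 mm ahead of it and the grasp point (between the pads) lies 6 mm ahead of it (robot.tip_extent is the distance from the TCP to the fingertips, in m); z points along the fingers, y is the direction in which the jaws open and shut (so a half turn about z gives the same grasp; the last joint's range is limited). The gripper opens to 85 mm and grips with 20 to 120 N. Pads are 22 mm wide; open, the fingers measure 114 mm over their backs; the gripper's body (76 mm by 85 mm) begins 54 mm behind the grasp point. The pads swing forward as they close: fully open they stand 13 mm farther back than shut.
Start: joints at [-1.247, 0.264, 1.604, -0, 1.274, -0.037], TCP at [0.238, -0.632, 0.256] pointing down, gripper open.
Joint ranges: [-2.63, 2.63], [-0.94, 2.18], [0.31, 2.57], [-1.31, 4.45], [0, 2.66], [-2.55, 2.55]. Speed limits (rad/s): [2.57, 2.57, 3.14, 3.14, 3.14, 3.14].

### API

Orientations are given as [roll, pitch, yaw] about the fixed x, y, z axes, in that order (R = Rz(yaw) Ry(pitch) Rx(roll)).
In Python, from rig import robot gives the robot as it stands.
- The arm moves only by the tool send_rows, never from a script. Its argument "targets" is a list of rows, each a list of 3 entries, a list of its own where there are three numbers: the shift along the tool's x, y, z in m, then the turn, a rotation vector about the tool's x, y, z in rad, then the opening, from -1 (shut) to 1 (fully open). A call has 1 to 12 rows; each row shifts and turns the commanded pose from where the row before left it, along the tool's axes as they then stand; what a row does not reach is not made up. A row lasts 1/12 s, in which the tool goes at most 41.7 mm and 7.16 degrees, less where a joint would pass 70% of its speed; a pose out of reach is approached as far as the arm can. A call is refused whole if a number of a shift passes 0.0417 or a number of a turn 0.125, either way. A call with a gripper value outside its range is refused whole. The fingers move at their own pace and stop on an object; "newtons" is the grip in N (left out, the last holds). Time passes only in rows, so rows that do not move let the fingers close. It gives the time, the measured TCP pose, the force and the opening at its end, in the units of the state.
- robot.sense(): the state, without advancing time (a new reading comes with each control period).
- robot.read_camera(name): name is "scene" or "top" or "wrist"; returns a dict with "frame" (384x512x3 uint8, red, green, blue), "fx", "fy", "cx", "cy" (pixels), "rvec" (rotation vector, rad) and "tvec" (3), from world to camera coordinates, as OpenCV has them. Camera axes: x right, y down, z forward; pixel columns grow to the right and rows downward; lengths in m; the calibration is good to about 2 mm. A picture is of the moment at which its call begins. There is no depth.
- robot.sign_off(): hands the job in, once; it reports no verdict.
The state is a dict: "time_s": time; "joint_pos": joint angles; "dq": joint speeds; "tau": joint torques, N m; "position": TCP position; "orientation": TCP orientation; "force": force on the tool from outside, world axes, zero at the start; "moment": the same for the moment, N m; "gripper_width": opening from 0.0 (shut) to 1.0 (fully open).
Only numpy, scipy, OpenCV 4.12 (cv2) and the standard library are available. Lean on these libraries where they do the work, as an engineer would, in place of code of your own. Each camera call takes 0.05 s, during which the arm holds its last target. There are 200 camera calls.

### The job

On the dark granite plate, check the large square stand base for rocking: press its raised corner down with the closed fingertips until the foot beneath it meets the granite, then press the diagonally opposite corner, which has now come up, until the base rocks back. Press lightly and straight down, leave the base resting where it was and leaning the way you found it, and do not disturb the smaller square base and the round one.

Things in the scene. Friction and masses are not known exactly. Their poses are not given: they have to be found in the camera images.
- stand_base: large square stand base: aluminium plate 120 x 120 x 8 mm on four feet, steel boss 28 mm wide and 40 mm tall in its middle; 0.6 kg, loose. Origin: its middle, 32 mm below the plate's upper face. x and y run along the plate's DIAGONALS. Feet on the y diagonal are 8 mm longer than on the x diagonal: it rocks about y, 0.12 rad (7 degrees) either way, tips at under 1 N and stays on the side it was tipped to
- raised_corner (a point): where to press on the corner that stands up at the start: on the plate's upper face, 50 mm from the middle along the base's +x diagonal (15 mm inside its foot, 35 mm inside the plate's corner). About 88 mm above the bench while up, 76 mm when its foot meets the granite
- low_corner (a point): where to press on the opposite corner, down at the start: on the plate's upper face, 50 mm from the middle along the base's -x diagonal. About 76 mm above the bench while down, 88 mm once it has come up
- small_base: the smaller square stand base, to be left alone: an aluminium plate 80 x 80 x 8 mm on four even feet with a boss 20 mm in diameter, 56 mm tall in all. Origin: at its middle, level with the tips of its feet
- round_base: the round stand base, to be left alone: an aluminium disc 100 mm in diameter, 8 mm thick, on three feet with a boss 24 mm in diameter, 61 mm tall in all. Origin: at its middle, level with the tips of its feet
- granite: dark granite plate on the bench, fixed, 300 (x) x 600 (y) x 50 mm, on which all three bases stand. Origin: middle of its underside, on the bench

How it is judged:
On the way, in this order (a step that is already met when the one before it is completed fails the run):
1. the raised corner is pressed down by the fingers (over 1 N) until its foot meets the granite and the opposite corner is up (height (world z) of raised_corner below 0.0785 m and height (world z) of low_corner above 0.0845 m and contact force between the fingers and stand_base above 1 N), for 0.1 s.
2. the opposite corner is pressed down by the fingers (over 1 N) until the base has rocked back (height (world z) of low_corner below 0.0785 m and height (world z) of raised_corner above 0.0845 m and contact force between the fingers and stand_base above 1 N), for 0.1 s.
At the end, for the whole second after the job is handed in: the large square base rests still on the granite within 20 mm of where it began, leaning as at the start (the low corner's point under 78.5 mm and the raised corner's over 84.5 mm above the bench), and the small square and round bases are within 20 mm of where they began (height (world z) of low_corner below 0.0785 m and height (world z) of raised_corner above 0.0845 m and distance of each of stand_base, small_base, round_base from where it was at the start of the episode below 0.02 m and linear speed of stand_base below 0.02 m/s); the robot touches nothing.
It fails at once if the large base is pressed harder than 45 N (contact force between the fingers and stand_base above 45 N).
It fails at once if the small or round base is pushed more than 20 mm (distance of any of small_base, round_base from where it was at the start of the episode above 0.02 m).
It also fails if it takes over 38 s, if anything falls off the work surface, if the arm or the gripper's body presses on something with over 40 N, if the wrist force passes 120 N, or if a joint passes its speed limit or range.

## Working session

There is one attempt and no reset: what is moved stays moved. The work goes in short steps, Python scripts to look and compute and a tool call to move; the robot and the scene stay as the last step left them, time stands still between calls to the robot, and variables do not carry over. Pictures are saved under pics/ and viewed, about 8 in all and at most 12, crops included, and the job is handed in when it is done.

Besides the shell and the picture viewer there is one more tool, called in YAML: its name, and indented under it one key for each argument. send_rows: Moves the arm, as the interface text tells. Its arguments: {"type":"object","properties":{"targets":{"type":"array"},"newtons":{"type":"number"}},"required":["targets"]}

```bash
mkdir -p pics; python3 - <<'E'
from rig import robot
import cv2, numpy as np, pickle
d={}
for n in("top","scene"):
    c=robot.read_camera(n); d[n]=c
    cv2.imwrite(f"pics/{n}0.png",cv2.cvtColor(c["frame"],cv2.COLOR_RGB2BGR))
    R=cv2.Rodrigues(np.array(c["rvec"],float))[0]; print(n,c["fx"],c["cx"],c["cy"],-R.T@np.array(c["tvec"]),R[2])
pickle.dump(d,open("cams0.pkl","wb"))
print(robot.sense(), robot.tip_extent)
E
```

```text
top 457.7601394284969 255.92411337457364 196.16882663783284 [0.42907456 0.03765628 0.97702656] [ 0.15332433 -0.02078173 -0.98795737]
scene 368.7016190508426 251.43025914337275 186.4317333879844 [ 1.05143202 -0.03489899  0.55717253] [-0.73185239  0.12216454 -0.67042368]
{'time_s': 0.1, 'joint_pos': array([-1.24691431e+00,  2.64689051e-01,  1.60527371e+00, -1.60309941e-05,
        1.27372677e+00, -3.68809635e-02]), 'dq': array([-0.00197144, -0.00318824, -0.00363702,  0.0021727 , -0.00178704,
        0.00116265]), 'tau': array([-4.73964265e-04, -5.16709542e+01, -3.68589270e+01,  3.56093199e-05,
        6.33563395e-03, -1.79807887e-05]), 'position': array([ 0.2380705 , -0.63094431,  0.25505933]), 'orientation': array([-3.13949664e+00, -6.20085051e-05,  3.60767625e-01]), 'force': array([0.22546628, 0.1178124 , 0.0855812 ]), 'moment': array([-0.04211574,  0.01626734, -0.05658796]), 'gripper_width': 0.9974317587730901} 0.025
```

View pics/top0.png

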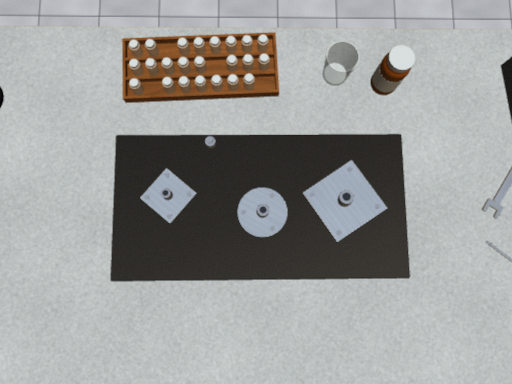

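View pics/scene0.png

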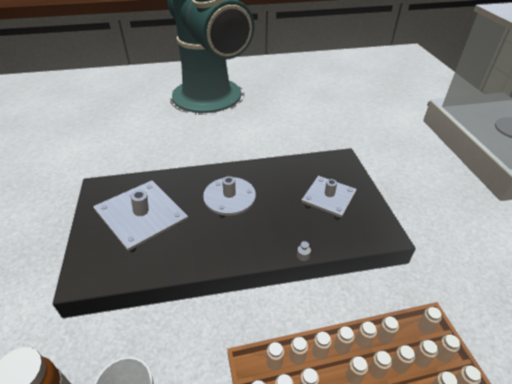

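The top view shows the large base at about (345,201), with corners near (352,161), (387,206), (338,242) and (303,194). The round base is at (262,212) and the small one at (168,195). In the scene view the large base's corners are near (95,207), (150,184), (186,215) and (132,244). Next I triangulate the corners to see which one is up.

```bash
cat >h.py <<'E'
import cv2, numpy as np
def P(c):
    R=cv2.Rodrigues(np.array(c["rvec"],float))[0]
    K=np.array([[c["fx"],0,c["cx"]],[0,c["fy"],c["cy"]],[0,0,1]])
    return K,R,np.array(c["tvec"],float).reshape(3)
def ray(c,uv):
    K,R,t=P(c); return -R.T@t, R.T@np.linalg.solve(K,[*uv,1.])
def plane(c,uv,z):
    o,d=ray(c,uv); return o+d*(z-o[2])/d[2]
def tri(c1,u1,c2,u2):
    M=[]
    for c in(c1,c2):
        K,R,t=P(c); M.append(K@np.c_[R,t])
    X=cv2.triangulatePoints(M[0],M[1],np.array(u1,float).reshape(2,1),np.array(u2,float).reshape(2,1)).ravel()
    return X[:3]/X[3]
def proj(c,X):
    K,R,t=P(c); p=K@(R@X+t); return p[:2]/p[2]
def quad(c,center,r):
    """corners of the bright quadrilateral around center: side lines fitted to its hull"""
    g=cv2.cvtColor(c["frame"],cv2.COLOR_RGB2GRAY)
    m=np.zeros_like(g); cv2.circle(m,center,r,255,-1)
    m&=((g>95)*255).astype(np.uint8)
    cs=cv2.findContours(m,cv2.RETR_EXTERNAL,cv2.CHAIN_APPROX_NONE)[0]
    k=max(cs,key=cv2.contourArea); h=cv2.convexHull(k)
    q=cv2.approxPolyDP(h,0.06*cv2.arcLength(h,True),True)[:,0].astype(float)
    pts=k[:,0].astype(float); L=[]
    for a,b in zip(q,np.roll(q,-1,0)):
        n=np.linalg.norm(b-a); u=(b-a)/n; s=(pts-a)@u; e=abs((pts-a)@[-u[1],u[0]])
        s=pts[(s>.12*n)&(s<.88*n)&(e<2.5)]
        vx,vy,x,y=cv2.fitLine(s.astype(np.float32),cv2.DIST_HUBER,0,.01,.01).ravel()
        L.append(np.array([vy,-vx,vx*y-vy*x]))
    out=[]
    for i in range(len(L)):
        p=np.cross(L[i-1],L[i]); out.append(p[:2]/p[2])
    return np.array(out)
E
python3 - <<'E'
import pickle; from h import *
d=pickle.load(open("cams0.pkl","rb")); T,S=d["top"],d["scene"]
for n,ct,cs,r,z in(("large",(345,201),(140,214),(50),.082),("small",(168,195),(330,195),30,.086)):
    qt=quad(T,ct,r); qs=quad(S,cs,r+5); print(n,qt.round(1).tolist(),qs.round(1).tolist())
    for u in qt:
        g=proj(S,plane(T,u,z)); v=min(qs,key=lambda v:np.linalg.norm(v-g))
        X=tri(T,u,S,v); print(u.round(1),v.round(1),g.round(1),X.round(4),plane(T,u,z).round(4), (proj(T,X)-u).round(2))
print(plane(T,(263,212),.09))
E
```

```text
large [[351.20001220703125, 159.5], [387.20001220703125, 207.89999389648438], [336.6000061035156, 241.60000610351562], [302.29998779296875, 192.3000030517578]] [[151.6999969482422, 179.6999969482422], [188.0, 216.0], [127.0, 249.10000610351562], [92.19999694824219, 206.0]]
[351.2 159.5] [127.  249.1] [126.9 247.3] [ 0.6437 -0.1739  0.0785] [ 0.6429 -0.1732  0.082 ] [-0.05  0.  ]
[387.2 207.9] [ 92.2 206. ] [ 92.2 210. ] [ 0.5436 -0.2389  0.0906] [ 0.5447 -0.2414  0.082 ] [ 0.1  -0.01]
[336.6 241.6] [151.7 179.7] [151.3 179.6] [ 0.4782 -0.1386  0.0815] [ 0.4781 -0.1389  0.082 ] [-0.18  0.01]
[302.3 192.3] [188. 216.] [186.9 210.5] [ 0.5778 -0.0741  0.0699] [ 0.5758 -0.0734  0.082 ] [-0.39 -0.01]
small [[165.8000030517578, 167.6999969482422], [195.8000030517578, 192.60000610351562], [169.60000610351562, 223.1999969482422], [139.5, 197.39999389648438]] [[318.0, 174.89999389648438], [356.5, 188.60000610351562], [341.70001220703125, 215.5], [300.3999938964844, 199.8000030517578]]
[165.8 167.7] [341.7 215.5] [340.7 209.1] [0.6274 0.2    0.072 ] [0.6243 0.1973 0.086 ] [-0.09 -0.03]
[195.8 192.6] [300.4 199.8] [300.5 194.2] [0.5764 0.1382 0.0734] [0.5744 0.1372 0.086 ] [0.19 0.04]
[169.6 223.2] [318.  174.9] [316.6 170.8] [0.5152 0.1894 0.0756] [0.514  0.1869 0.086 ] [-0.4  -0.11]
[139.5 197.4] [356.5 188.6] [354.7 183.9] [0.5667 0.2506 0.0748] [0.5647 0.2471 0.086 ] [-0.43 -0.15]
[0.53547827 0.00526786 0.09      ]
```

The corners come out at the right sizes (diagonals about 170 mm, sides 119 mm). The raised corner is at (0.544,-0.239) with z≈0.091, and the low one at (0.578,-0.074) with z≈0.070. The middle is (0.561,-0.156) and the +x diagonal points along (-0.203,-0.979). I turn the tool to yaw 1.367, shut the fingers and travel over the raised side.

send_rows:
  targets:
    - [[0, 0, 0], [0, 0, -0.1118], -1]
    - [[0, 0, 0], [0, 0, -0.1118], -1]
    - [[0, 0, 0], [0, 0, -0.1118], -1]
    - [[0, 0, 0], [0, 0, -0.1118], -1]
    - [[0, 0, 0], [0, 0, -0.1118], -1]
    - [[0, 0, 0], [0, 0, -0.1118], -1]
    - [[0, 0, 0], [0, 0, -0.1118], -1]
    - [[0, 0, 0], [0, 0, -0.1118], -1]
    - [[0, 0, 0], [0, 0, -0.1118], -1]
    - [[0, 0, 0], [0, 0, 0], -1]
  newtons: 40

```text
time_s: 0.93
position: [0.2382, -0.6312, 0.2555]
orientation: [-3.141, -0.001, 1.37]
force: [0.0, -0.9, -0.4]
gripper_width: 0.002
```

send_rows:
  targets:
    - [[0.02, 0.0092, 0], [0, 0, 0], -1]
    - [[0.0283, 0.0131, 0], [0, 0, 0], -1]
    - [[0.0283, 0.0131, 0], [0, 0, 0], -1]
    - [[0.0283, 0.0131, 0], [0, 0, 0], -1]
    - [[0.0283, 0.0131, 0], [0, 0, 0], -1]
    - [[0.0283, 0.0131, 0], [0, 0, 0], -1]
    - [[0.0283, 0.0131, 0], [0, 0, 0], -1]
    - [[0.0283, 0.0131, 0], [0, 0, 0], -1]
    - [[0.0283, 0.0131, 0], [0, 0, 0], -1]
    - [[0.0283, 0.0131, 0], [0, 0, 0], -1]
    - [[0.0283, 0.0131, 0], [0, 0, 0], -1]
    - [[0.0283, 0.0131, 0], [0, 0, 0], -1]

```text
time_s: 1.93
position: [0.456, -0.3366, 0.2561]
orientation: [-3.141, -0.0, 1.363]
force: [-0.2, 0.6, 0.1]
gripper_width: -0.002
```

send_rows:
  targets:
    - [[0.0283, 0.0131, 0.005], [0, 0, 0], -1]
    - [[0.0283, 0.0131, 0.01], [0, 0, 0], -1]
    - [[0.0283, 0.0131, 0.015], [0, 0, 0], -1]
    - [[0.0283, 0.0131, 0.015], [0, 0, 0], -1]
    - [[0.0283, 0.0131, 0.015], [0, 0, 0], -1]
    - [[0.0, 0.0, 0.015], [0, 0, 0], -1]
    - [[0, 0, 0], [0, 0, 0], -1]
    - [[0, 0, 0], [0, 0, 0], -1]
    - [[0, 0, 0], [0, 0, 0], -1]

```text
time_s: 2.68
position: [0.5482, -0.2135, 0.1818]
orientation: [3.141, 0.0, 1.365]
force: [0.4, -0.8, -0.1]
gripper_width: 0.003
```

```bash
python3 - <<'E'
from rig import robot
import cv2,pickle
d={}
for n in("wrist","scene"):
    c=d[n]=robot.read_camera(n)
cv2.imwrite("pics/s1.png",cv2.cvtColor(d["scene"]["frame"][100:300,0:260],cv2.COLOR_RGB2BGR).repeat(2,0).repeat(2,1))
pickle.dump(d,open("cams1.pkl","wb"))
s=robot.sense(); print({k:s[k].round(4) if hasattr(s[k],'round') else s[k] for k in("time_s","position","orientation","force","gripper_width")})
E
```

```text
{'time_s': 2.7833, 'position': array([ 0.5486, -0.214 ,  0.1827]), 'orientation': array([3.1395e+00, 6.0000e-04, 1.3649e+00]), 'force': array([-0.0938, -0.5076, -0.3955]), 'gripper_width': -0.0035828818709609978}
```

View pics/s1.png

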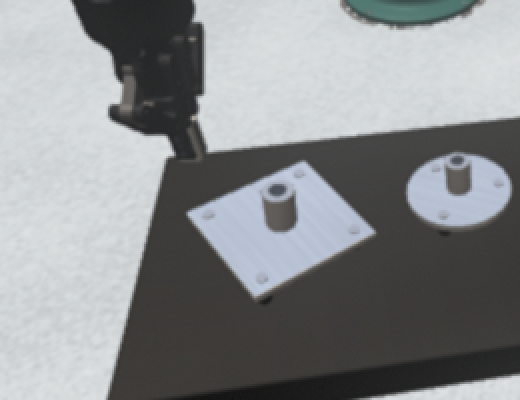

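The scene crop shows the shut fingertips near (190,157) in the crop, above the left corner of the plate, with the base undisturbed. I check that the tip projects there, then descend to about 10 mm above the corner.

```bash
python3 - <<'E'
import pickle; from h import *
S=pickle.load(open("cams1.pkl","rb"))["scene"]
print((proj(S,np.array([.5486,-.214,.1577]))-[0,100])*2)
print((proj(S,np.array([.5507,-.2053,.088]))-[0,100])*2)
E
```

```text
[191.09447231 155.64415602]
[223.35810295 215.01474068]
```

send_rows:
  targets:
    - [[0.0045, 0, 0.01], [0, 0, 0], -1]
    - [[0, 0, 0.015], [0, 0, 0], -1]
    - [[0, 0, 0.015], [0, 0, 0], -1]
    - [[0, 0, 0.012], [0, 0, 0], -1]
    - [[0, 0, 0.005], [0, 0, 0], -1]
    - [[0, 0, 0], [0, 0, 0], -1]
    - [[0, 0, 0], [0, 0, 0], -1]

```text
time_s: 3.37
position: [0.5491, -0.2085, 0.1242]
orientation: [-3.141, -0.0, 1.366]
force: [-0.3, -0.1, 0.7]
gripper_width: 0.003
```

send_rows:
  targets:
    - [[0, 0, 0.003], [0, 0, 0], -1]
    - [[0, 0, 0.003], [0, 0, 0], -1]
    - [[0, 0, 0.002], [0, 0, 0], -1]
    - [[0, 0, 0.002], [0, 0, 0], -1]
    - [[0, 0, 0.002], [0, 0, 0], -1]
    - [[0, 0, 0.002], [0, 0, 0], -1]
    - [[0, 0, 0.002], [0, 0, 0], -1]
    - [[0, 0, 0.001], [0, 0, 0], -1]
    - [[0, 0, 0.001], [0, 0, 0], -1]
    - [[0, 0, 0.001], [0, 0, 0], -1]
    - [[0, 0, 0], [0, 0, 0], -1]

```text
time_s: 4.28
position: [0.549, -0.2083, 0.105]
orientation: [-3.141, -0.0, 1.367]
force: [0.3, 0.6, -0.4]
gripper_width: 0.0
```

send_rows:
  targets:
    - [[0, 0, 0.001], [0, 0, 0], -1]
    - [[0, 0, 0], [0, 0, 0], -1]

```text
time_s: 4.45
position: [0.5491, -0.2084, 0.1041]
orientation: [-3.141, -0.0, 1.367]
force: [0.2, 0.1, 0.1]
gripper_width: -0.0
```

send_rows:
  targets:
    - [[0, 0, 0.001], [0, 0, 0], -1]
    - [[0, 0, 0], [0, 0, 0], -1]

```text
time_s: 4.62
position: [0.5491, -0.2084, 0.1031]
orientation: [-3.141, -0.0, 1.367]
force: [0.0, 0.9, 0.2]
gripper_width: -0.001
```

send_rows:
  targets:
    - [[0, 0, 0.0007], [0, 0, 0], -1]
    - [[0, 0, 0], [0, 0, 0], -1]

```text
time_s: 4.78
position: [0.5491, -0.2084, 0.1025]
orientation: [-3.141, -0.0, 1.367]
force: [0.7, 0.5, -0.7]
gripper_width: 0.0
```

send_rows:
  targets:
    - [[0, 0, 0.0007], [0, 0, 0], -1]
    - [[0, 0, 0], [0, 0, 0], -1]

```text
time_s: 4.95
position: [0.5492, -0.2085, 0.102]
orientation: [3.141, 0.0, 1.367]
force: [-0.9, -0.3, 0.9]
gripper_width: 0.001
```

```bash
python3 - <<'E'
from rig import robot
import cv2,pickle
c=robot.read_camera("scene"); t=robot.read_camera("top")
cv2.imwrite("pics/s2.png",cv2.resize(cv2.cvtColor(c["frame"][140:270,50:250],cv2.COLOR_RGB2BGR),None,fx=4,fy=4,interpolation=cv2.INTER_CUBIC))
pickle.dump({"scene":c,"top":t},open("cams2.pkl","wb"))
print(robot.sense()["force"],robot.sense()["position"])
E
```

```text
[ 0.45031529 -0.22012924  0.63765036] [ 0.54923744 -0.2084331   0.10201641]
```

View pics/s2.png

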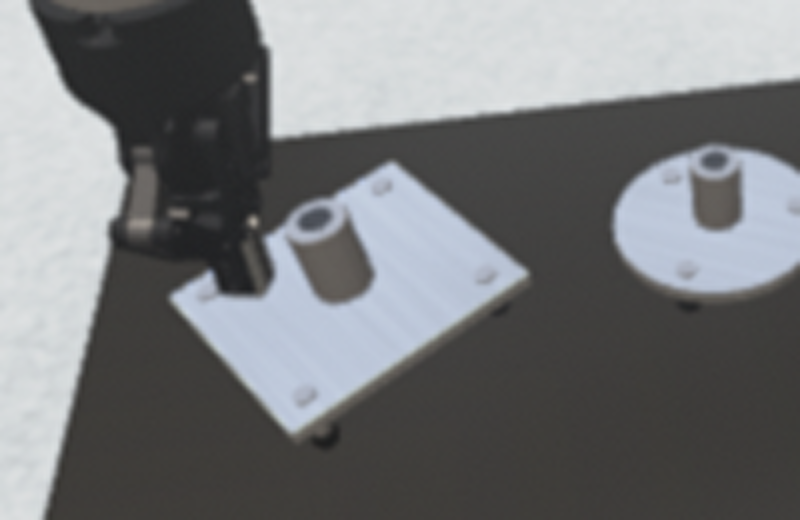

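The base has rocked: the boss now leans toward the fingers, the right-hand corner (500,275) is up with its foot visible, and the fingertips are at (245,290). I press on in small steps until the force shows clearly.

send_rows:
  targets:
    - [[0, 0, 0.0007], [0, 0, 0], -1]
    - [[0, 0, 0], [0, 0, 0], -1]
    - [[0, 0, 0], [0, 0, 0], -1]

```text
time_s: 5.3
position: [0.5493, -0.2085, 0.1018]
orientation: [3.141, 0.0, 1.367]
force: [-1.8, 0.0, 4.6]
gripper_width: -0.0
```

send_rows:
  targets:
    - [[0, 0, 0.0007], [0, 0, 0], -1]
    - [[0, 0, 0], [0, 0, 0], -1]
    - [[0, 0, 0], [0, 0, 0], -1]

```text
time_s: 5.55
position: [0.5494, -0.2086, 0.1016]
orientation: [3.141, 0.0, 1.367]
force: [-2.1, 1.2, 8.7]
gripper_width: 0.0
```

Step 1 is held at 4.6 and then 8.7 N. I lift straight up clear of the boss, cross to the other side and measure the base afresh.

send_rows:
  targets:
    - [[0, 0, -0.003], [0, 0, 0], -1]
    - [[0, 0, -0.007], [0, 0, 0], -1]
    - [[0, 0, -0.02], [0, 0, 0], -1]
    - [[0, 0, -0.025], [0, 0, 0], -1]
    - [[0, 0, -0.02], [0, 0, 0], -1]
    - [[0, 0, 0], [0, 0, 0], -1]
    - [[0.02, 0, 0], [0, 0, 0], -1]
    - [[0.03, 0, 0], [0, 0, 0], -1]
    - [[0.03, 0, 0], [0, 0, 0], -1]
    - [[0.02, 0.0005, 0], [0, 0, 0], -1]
    - [[0, 0, 0], [0, 0, 0], -1]
    - [[0, 0, 0], [0, 0, 0], -1]

```text
time_s: 6.55
position: [0.5696, -0.1096, 0.1747]
orientation: [-3.141, 0.0, 1.369]
force: [0.3, -0.6, 0.3]
gripper_width: 0.0
```

```bash
python3 - <<'E'
from rig import robot
import cv2,pickle
c=robot.read_camera("scene"); t=robot.read_camera("top")
cr=[cv2.resize(cv2.cvtColor(f,cv2.COLOR_RGB2BGR),(400,400),interpolation=cv2.INTER_CUBIC) for f in(c["frame"][140:270,70:200],t["frame"][130:260,285:415])]
cv2.imwrite("pics/s3.png",cv2.hconcat(cr))
pickle.dump({"scene":c,"top":t},open("cams3.pkl","wb"))
print(robot.sense()["force"],robot.sense()["position"])
E
```

```text
[-0.09286374 -0.92173502  0.68771087] [ 0.56952866 -0.11095932  0.17487773]
```

View pics/s3.png

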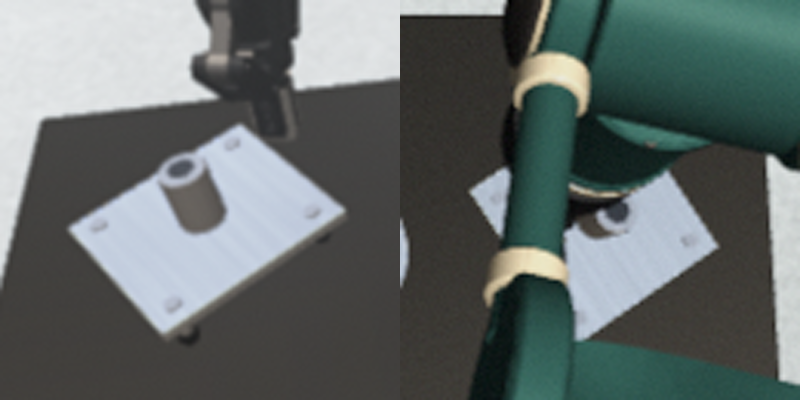

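The scene crop shows the base rocked over, its left corner (70,228) down and its right corner (345,212) up, all four corners visible. The top view is mostly hidden by the arm. I cast the scene corners onto their expected heights, and do the same on the first picture for comparison.

```bash
python3 - <<'E'
import pickle; from h import *
for f,hi,lo in(("cams0.pkl",.0922,.0718),("cams3.pkl",.0718,.0922)):
    S=pickle.load(open(f,"rb"))["scene"]
    q=quad(S,(142,214),52); q=q[np.argsort(q[:,0])]   # left=raised, right=low
    Z=[hi,.082,.082,lo]; X=np.array([plane(S,u,z) for u,z in zip(q,Z)])
    print(f,q.round(1).tolist()); print(X.round(4),"mid",((X[0]+X[3])/2).round(4),((X[1]+X[2])/2).round(4),np.linalg.norm(X[0]-X[3]).round(4),np.linalg.norm(X[1]-X[2]).round(4))
E
```

```text
cams0.pkl [[92.19999694824219, 206.0], [127.0, 249.10000610351562], [151.6999969482422, 179.6999969482422], [188.0, 216.0]]
[[ 0.5452 -0.2385  0.0922]
 [ 0.6467 -0.1727  0.082 ]
 [ 0.4788 -0.138   0.082 ]
 [ 0.5798 -0.0728  0.0718]] mid [ 0.5625 -0.1556  0.082 ] [ 0.5628 -0.1554  0.082 ] 0.1705 0.1714
cams3.pkl [[91.0, 213.39999389648438], [122.9000015258789, 249.6999969482422], [147.39999389648438, 179.10000610351562], [183.0, 208.5]]
[[ 0.5423 -0.2468  0.0718]
 [ 0.6468 -0.1791  0.082 ]
 [ 0.4755 -0.1465  0.082 ]
 [ 0.5799 -0.079   0.0922]] mid [ 0.5611 -0.1629  0.082 ] [ 0.5611 -0.1628  0.082 ] 0.1731 0.1743
```

The top-face middle moved 7.5 mm along +x, which is what the rocking alone gives, so the base did not slip. The tool is 54 mm out along −x, so I can press here the same way.

send_rows:
  targets:
    - [[0, 0, 0.01], [0, 0, 0], -1]
    - [[0, 0, 0.015], [0, 0, 0], -1]
    - [[0, 0, 0.015], [0, 0, 0], -1]
    - [[0, 0, 0.01], [0, 0, 0], -1]
    - [[0, 0, 0.003], [0, 0, 0], -1]
    - [[0, 0, 0.003], [0, 0, 0], -1]
    - [[0, 0, 0.002], [0, 0, 0], -1]
    - [[0, 0, 0.002], [0, 0, 0], -1]
    - [[0, 0, 0.002], [0, 0, 0], -1]
    - [[0, 0, 0.002], [0, 0, 0], -1]
    - [[0, 0, 0.002], [0, 0, 0], -1]
    - [[0, 0, 0], [0, 0, 0], -1]

```text
time_s: 7.65
position: [0.5698, -0.1105, 0.1093]
orientation: [-3.141, -0.0, 1.367]
force: [-0.3, -0.3, 0.1]
gripper_width: 0.001
```

send_rows:
  targets:
    - [[0, 0, 0.002], [0, 0, 0], -1]
    - [[0, 0, 0.001], [0, 0, 0], -1]
    - [[0, 0, 0.001], [0, 0, 0], -1]
    - [[0, 0, 0.001], [0, 0, 0], -1]
    - [[0, 0, 0], [0, 0, 0], -1]
    - [[0, 0, 0], [0, 0, 0], -1]

```text
time_s: 8.15
position: [0.5698, -0.1106, 0.1044]
orientation: [-3.141, 0.0, 1.367]
force: [0.5, 0.4, -0.8]
gripper_width: -0.001
```

send_rows:
  targets:
    - [[0, 0, 0.001], [0, 0, 0], -1]
    - [[0, 0, 0.001], [0, 0, 0], -1]
    - [[0, 0, 0.0005], [0, 0, 0], -1]
    - [[0, 0, 0], [0, 0, 0], -1]

```text
time_s: 8.48
position: [0.5699, -0.1105, 0.1019]
orientation: [-3.142, -0.0, 1.367]
force: [0.3, 0.7, 0.7]
gripper_width: 0.002
```

send_rows:
  targets:
    - [[0, 0, 0.0007], [0, 0, 0], -1]
    - [[0, 0, 0], [0, 0, 0], -1]
    - [[0, 0, 0], [0, 0, 0], -1]

```text
time_s: 8.73
position: [0.57, -0.1105, 0.1017]
orientation: [3.141, -0.0, 1.367]
force: [-1.4, 0.1, 2.6]
gripper_width: 0.002
```

send_rows:
  targets:
    - [[0, 0, 0.0007], [0, 0, 0], -1]
    - [[0, 0, 0], [0, 0, 0], -1]
    - [[0, 0, 0], [0, 0, 0], -1]

```text
time_s: 8.98
position: [0.57, -0.1105, 0.1014]
orientation: [3.141, -0.0, 1.367]
force: [-2.4, 1.0, 6.7]
gripper_width: 0.0
```

send_rows:
  targets:
    - [[0, 0, 0.0003], [0, 0, 0], -1]
    - [[0, 0, 0], [0, 0, 0], -1]
    - [[0, 0, 0], [0, 0, 0], -1]

```text
time_s: 9.23
position: [0.5701, -0.1105, 0.1014]
orientation: [3.141, -0.0, 1.367]
force: [-3.0, 1.0, 8.2]
gripper_width: 0.004
```

The press is firm at 8 N. I lift straight up, back away toward the start side so the view is clear, and check.

send_rows:
  targets:
    - [[0, 0, -0.003], [0, 0, 0], -1]
    - [[0, 0, -0.007], [0, 0, 0], -1]
    - [[0, 0, -0.02], [0, 0, 0], -1]
    - [[0, 0, -0.03], [0, 0, 0], -1]
    - [[0, 0, -0.035], [0, 0, 0], -1]
    - [[0, 0, -0.035], [0, 0, 0], -1]
    - [[-0.03, -0.01, -0.02], [0, 0, 0], -1]
    - [[-0.035, -0.015, 0], [0, 0, 0], -1]
    - [[-0.035, -0.015, 0], [0, 0, 0], -1]
    - [[-0.035, -0.015, 0], [0, 0, 0], -1]
    - [[-0.035, -0.015, 0], [0, 0, 0], -1]
    - [[-0.035, -0.015, 0], [0, 0, 0], -1]

```text
time_s: 10.23
position: [0.444, -0.2953, 0.2507]
orientation: [3.141, 0.0, 1.367]
force: [-0.1, -0.1, 0.6]
gripper_width: 0.0
```

send_rows:
  targets:
    - [[-0.035, -0.015, 0], [0, 0, 0], -1]
    - [[-0.035, -0.015, 0], [0, 0, 0], -1]
    - [[-0.035, -0.015, 0], [0, 0, 0], -1]
    - [[-0.03, -0.015, 0], [0, 0, 0], -1]
    - [[0, 0, 0], [0, 0, 0], -1]
    - [[0, 0, 0], [0, 0, 0], -1]

```text
time_s: 10.73
position: [0.3579, -0.4154, 0.2503]
orientation: [3.142, -0.0, 1.363]
force: [0.4, 1.1, -0.3]
gripper_width: -0.003
```

```bash
python3 - <<'E'
from rig import robot
from h import *
import pickle
S=robot.read_camera("scene"); T=robot.read_camera("top")
cv2.imwrite("pics/s4.png",cv2.cvtColor(cv2.hconcat([S["frame"][140:300,60:400],T["frame"][130:290,100:420]]),cv2.COLOR_RGB2BGR))
q=quad(S,(142,214),52); q=q[np.argsort(q[:,0])]; q0=quad(pickle.load(open("cams0.pkl","rb"))["scene"],(142,214),52); q0=q0[np.argsort(q0[:,0])]
print((q-q0).round(2).tolist())
d0=pickle.load(open("cams0.pkl","rb"))
for n,ct in(("large",(345,201)),("small",(168,195))):
    r=50 if n=="large" else 30; print(n,(quad(T,ct,r)-quad(d0["top"],ct,r)).round(2).tolist())
qt=quad(T,(345,201),50)
for u in qt:
    g=proj(S,plane(T,u,.082)); v=min(q,key=lambda v:np.linalg.norm(v-g)); print(tri(T,u,S,v).round(4))
b=lambda c:cv2.moments(((cv2.cvtColor(c["frame"],cv2.COLOR_RGB2GRAY)[175:250,230:297]>95)*255).astype(np.uint8),True)
for c in(d0["top"],T): m=b(c); print("round",m["m10"]/m["m00"],m["m01"]/m["m00"],m["m00"])
print(robot.sense()["force"],robot.sense()["position"],robot.sense()["time_s"])
E
```

```text
[[0.0, 0.0], [0.0, 0.0], [0.0, 0.0], [0.0, 0.0]]
large [[0.009999999776482582, -0.009999999776482582], [-0.019999999552965164, 0.009999999776482582], [0.0, 0.0], [0.0, 0.0]]
small [[0.0, 0.0], [0.0, 0.0], [0.07999999821186066, -0.09000000357627869], [0.0, -0.0]]
[ 0.6437 -0.1739  0.0785]
[ 0.5436 -0.2389  0.0906]
[ 0.4782 -0.1386  0.0815]
[ 0.5778 -0.0741  0.0699]
round 32.03441191576785 36.836158192090394 1947.0
round 32.03237410071942 36.842754367934226 1946.0
[-0.23612633 -0.13301767  0.41156341] [ 0.35926947 -0.41375544  0.25023686] 10.8333
```

View pics/s4.png

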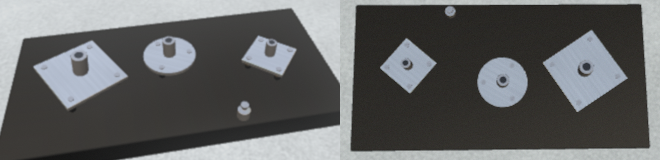

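The picture shows all three bases where they were at the start, with the large one leaning as found and the arm clear. Its corners match the first pictures to 0.02 px.

```bash
python3 -c "
from rig import robot
print(robot.sign_off())"
```

```text
the job is handed in; nothing more can be done
None
```

I rocked the large square base over and back as asked, then handed the job in; no verdict was reported.

- **First press:** I pressed the raised corner straight down with the shut fingertips, about 54 mm out from the middle. The base rocked over and I held the press at about 5 N, then 9 N. The camera showed the opposite corner up. The top face had moved 7.5 mm, which the rocking alone accounts for, so the base did not slip.
- **Second press:** I pressed the opposite corner the same way, and held it at about 3, 7 and 8 N. The base rocked back. I then lifted straight up and moved the arm clear.
- **Last checks:** At about 10.8 s, the large base's corners matched the first pictures to 0.02 px, and the raised and low plate corners again measured 91 and 70 mm high. The small base matched to 0.1 px and the round one to 0.01 px. The force reading was at noise level, so nothing was being touched.
- **Disagreement:** Triangulated corner heights differed from the expected values by up to 3.5 mm on the large base, about what a 2 mm calibration allows. For the small base they came out around 74 mm, but I had assumed its top face at 86 mm without working it out and did not follow this up.

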